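Draw the spatula out of the hooded box on the lazy Susan

ROBOT

A 6-joint arm with a two-finger parallel gripper is mounted at the origin on the work surface. World frame = base frame: x ahead of the robot, y to its left, z up, the work surface at z = 0. Lengths are in m, angles in degrees, forces in N, time in s.
With the tool pointing down it reaches from about 0.35 to 0.875 m from the base axis. Payload 4.2 kg.
Tool frame: the origin (TCP) lies midway between the tips of the shut fingers; the grasp point (between the pads) lies 19 mm behind it; z points along the fingers, y is the line along which they close (so a half turn about z gives the same grasp; the last joint's range is limited). The gripper opens to 87 mm and grips with 3 to 60 N. Pads are 19 mm wide; open, the fingers measure 117 mm over their backs; the gripper's body (75 mm by 190 mm) begins 51 mm behind the grasp point.
Start: joints at [88.556, 22.042, 0.453, 0, -68.411, -14.817], TCP at [0.175, 0.6, 0.223] pointing down, gripper open.
Joint ranges: [-179.83, 179.83], [-69.29, 118.12], [-61.27, 80.66], [-181.25, 117.63], [-171.15, -9.14], [-177.46, 177.46]. Speed limits (degrees/s): [159.86, 159.86, 180, 180, 180, 180].

INTERFACE

Orientations are given as [roll, pitch, yaw] about the fixed x, y, z axes, in that order (R = Rz(yaw) Ry(pitch) Rx(roll)).
In Python, from workcell import env gives the robot as it stands. The module is installed in compiled form; this text tells all that it offers. Calls block until the motion is done:
- env.goto(position, orientation): joint-space move of the TCP to a pose.
- env.move_straight(position, rotation=None, rate=0.15, force_limit=None): straight line of the TCP; rotation=None keeps the orientation; rate is the mean speed in m/s. With force_limit (N) it stops when the force on the tool has changed by that much, and returns True; else False.
- env.set_joints(angles): joint-space move.
- env.gripper_to(opening, grasp_force=None): opening from 0.0 (shut) to 1.0 (fully open); grasp_force is the grip in N (None keeps the last); returns when the fingers have stopped.
- env.dwell(seconds).
- env.inverse_kinematics(position, orientation): joint angles nearest the present ones, or None.
- env.read_state(): the state.
- env.grab_frame(name): name is "side" or "top"; returns a dict with "image" (400x640x3 uint8, blue, green, red), "fx", "fy", "cx", "cy" (pixels), "position" and "orientation" of the camera in the world. Camera axes: x right, y up, looking along -z (the intrinsics and any distortion apply to the point x, -y, -z); pixel columns grow to the right and rows downward; lengths in m; the calibration is good to about 2 mm. A picture is of the moment at which its call begins. There is no depth.
A pose or a line that the arm cannot do raises env.Unreachable and nothing moves.
- env.close_job(): hands the job in; it is judged then, once.
Trained networks look in a picture, given as the dict that the camera call returned (one of the last four; its "shot" number tells which), for a name from the list of things; names that differ only in an ending like _2 or _b are one class to them, and where a whole thing is asked for, a point or a joint stands for the part that bears it (a point fixed in the world has none). Each returns a list of dicts, best first, with "score" (0 to 1); they miss things now and then, are a little off and sometimes report something else, mostly with a low value. They report only what shows in the picture. A call takes as long as a camera call.
- env.search_frame(picture, thing): "xyz" ([x, y, z] in m, in world coordinates, good to about 4 mm: the middle of the surface that is visible of it).
- env.trace(picture, thing): "mask" (400x640 bool, what is visible of it).
The state is a dict: "clock": time; "joint_positions": joint angles; "qvel": joint speeds; "joint_torque": joint torques, N m; "position": TCP position; "tool_rot": TCP orientation; "force": force on the tool from outside, world axes, zero at the start; "wrist_torque": the same for the moment, N m; "opening": opening from 0.0 (shut) to 1.0 (fully open); "finger_force": force on a finger pad.
Only numpy, scipy, OpenCV 4.12 (cv2) and the standard library are available. Lean on these libraries where they do the work, as an engineer would, in place of code of your own. Each camera call takes 0.05 s, during which the arm holds its last target. There are 200 camera calls.

TASK

Take the wooden spatula out of the hooded utensil box that stands on the freely turning lazy Susan: it is longer than the box's mouth and its blade lies under the fixed hood, so raise the handle end first and draw it out at a slant. Leave the box standing in its place on the lazy Susan, do not swing the lazy Susan round, keep the sugar canister and the soy jar upright on it, and leave the kettle, rice bowl and chopsticks where they are. Finish still holding the spatula in the gripper, at rest, with the whole of it at least 5 cm above the top of the box.

Things in the scene. Friction and masses are not known exactly. Their poses are not given: they have to be found in the camera images.
- lazy_susan (a joint): Angle of the round wooden lazy Susan about its vertical axis, rad, 0 at the start, positive anticlockwise from above. It runs loose: 0.01 N m turns it. Disc 400 mm across, upper face 28 mm above the ledge, lip 8 mm high at its edge.
- susan_centre (a point): Centre of the lazy Susan's upper face (z = 0.028); turns with it.
- utensil_box: Loose cream enamel box, 0.95 kg, on the middle of the lazy Susan: 320 (x) x 160 (y) x 72 mm high, walls and floor 5 thick. Origin: centre of underside; z up; +x points from the hooded to the open half. Inside, the fixed hood roofs x below -5 mm: underside 72, top (blue lid folded back flat on it) 81 mm above the box's underside. The mouth is open upward from x = -5 to 155, y = -75 to 75 mm.
- mouth_centre (a point): Centre of the box's mouth, at the height of the rim (72 mm above the box's underside).
- hood_edge (a point): Middle of the hood's lower edge at the mouth (box x = -5 mm, 72 mm above the box's underside).
- spatula: Loose brown wooden spatula, 40-85 g, lying flat in the box, along it to within a few degrees. 260 mm long (mouth: 160). Origin: mid-length, underside; +x to the handle end, z up. Straight handle 18 wide x 15 thick from x = -39 to 130 mm, which shows in the mouth; flat blade 52 wide x 7 thick from x = -52 to -130 mm, under the hood. Centre of mass 8 mm from the origin towards the blade.
- handle_end (a point): Tip of the spatula's handle, mid-thickness (spatula x = +130 mm, 7.5 mm above its underside).
- head_end (a point): Outer edge of the spatula's blade, mid-thickness (spatula x = -130 mm, 3.5 mm above its underside).
- sugar_canister: Loose frosted glass sugar canister with a wooden lid, 70 mm across, 115 mm high, standing on the lazy Susan beside the hooded half of the box. Origin: centre of the underside, z up.
- soy_jar: Loose dark soy jar with a red cap, 60 mm across, 94 mm high, standing on the lazy Susan beside the hooded half of the box. Origin: centre of the underside, z up.
- rice_bowl: Loose blue melamine rice bowl, 116 mm across, 58 mm high, on the ledge. Origin: centre of the underside.
- chopstick_a: Loose steel chopstick, 225 mm long, one end raised on the white ceramic rest. Origin: mid-length, underside.
- chopstick_b: The other steel chopstick, beside the first.
- kettle: Loose aluminium kettle with a black handle and red toggle switch, 169 mm high, 152 mm across, on its black power base. Origin: centre of the underside.

How it is judged (in metres and radians):
On the way:
1. the handle end is raised out through the mouth while the blade is still in the box under the hood (z of handle_end in the frame of utensil_box above 0.085 m and x of head_end in the frame of utensil_box below -0.005 m and z of head_end in the frame of utensil_box below 0.072 m), for 0.05 s.
At the end, for the whole second after the job is handed in: The gripper holds the spatula still, both its ends at least 50 mm above the box top (132 mm above the box underside), touching nothing else; the box stands flat within 25 mm of the lazy Susan centre; sugar canister and soy jar stand upright on the lazy Susan (contact force between the fingers and spatula above 1 N and z of each of handle_end, head_end in the frame of utensil_box above 0.132 m and linear speed of spatula below 0.05 m/s and contact force between spatula and utensil_box below 0.05 N and contact force between spatula and sugar_canister below 0.05 N and contact force between spatula and soy_jar below 0.05 N and contact force between spatula and kettle below 0.05 N and distance between utensil_box and susan_centre below 0.025 m and angle between utensil_box's own z axis and vertical below 0.05 rad and angle between each of sugar_canister, soy_jar's own z axis and vertical below 0.1 rad and z of each of sugar_canister, soy_jar in the frame of susan_centre above -0.004 m); the arm keeps its last pose, push and grip.
It fails at once if the box is tipped, lifted or shoved on the lazy Susan (angle between utensil_box's own z axis and vertical above 0.12 rad or distance between utensil_box and susan_centre above 0.03 m).
It fails at once if the lazy Susan is swung round by more than 0.5 rad (value of joint lazy_susan above 0.5 rad or value of joint lazy_susan below -0.5 rad).
It fails at once if the sugar canister or soy jar is tipped over or knocked off (angle between any of sugar_canister, soy_jar's own z axis and vertical above 0.4 rad).
It fails at once if the kettle, rice bowl or a chopstick is moved by more than 25 mm (distance of any of kettle, rice_bowl, chopstick_a, chopstick_b from where it was at the start of the episode above 0.025 m).
It also fails if it takes over 40 s, if anything falls off the work surface, if the arm or the gripper's body presses on something with over 40 N, if the wrist force passes 120 N, or if a joint passes its speed limit or range.

## Working session

There is one attempt and no reset: what is moved stays moved. The work goes in short steps, each a Python script; the robot and the scene stay as the last script left them, time stands still between calls to the robot, and variables do not carry over. Pictures are saved under pics/ and viewed, at most 10 in all, crops included, and the job is handed in when it is done.

```bash
mkdir -p pics; cat > h.py <<'E'
import numpy as np, cv2
from workcell import env
from scipy.spatial.transform import Rotation as R
E
python3 - <<'E'
from h import *
for n in("top","side"):
    f=env.grab_frame(n); cv2.imwrite(f"pics/{n}0.png",f["image"])
    print(n,{k:v for k,v in f.items() if k!="image"})
    for t in("utensil_box","spatula","handle_end","mouth_centre","hood_edge","sugar_canister","soy_jar","kettle","lazy_susan","rice_bowl","susan_centre"):
        r=env.search_frame(f,t); print(t,[(np.round(a["xyz"],3).tolist(),round(a["score"],2)) for a in r[:2]])
s=env.read_state();print({k:s[k] for k in("clock","position","tool_rot","force")})
E
```

```text
top {'fx': 399.3831664821854, 'fy': 399.3831664821854, 'cx': 322.40885430539396, 'cy': 205.03313103154838, 'position': array([ 0.41021725, -0.03443865,  1.26763226]), 'orientation': array([ 4.69068648e+00,  8.33449413e-02, -8.96031225e+01]), 'shot': 1}
utensil_box [([0.476, 0.097, 0.109], 0.91)]
spatula [([0.526, 0.055, 0.045], 0.77)]
handle_end [([0.525, 0.054, 0.046], 0.75), ([0.355, 0.006, 0.092], 0.34)]
mouth_centre [([0.476, 0.097, 0.102], 0.74)]
hood_edge [([0.473, 0.096, 0.1], 0.68)]
sugar_canister [([0.471, 0.227, 0.126], 0.97)]
soy_jar [([0.351, 0.01, 0.094], 0.81)]
kettle [([0.622, -0.452, 0.159], 0.88)]
lazy_susan [([0.474, 0.047, 0.035], 0.68), ([0.476, 0.095, 0.107], 0.61)]
rice_bowl [([0.348, 0.408, 0.02], 0.75)]
susan_centre [([0.471, 0.044, 0.032], 0.94)]
side {'fx': 447.39058499160654, 'fy': 447.39058499160654, 'cx': 314.34349534972637, 'cy': 198.0603047532445, 'position': array([ 0.13510096, -0.84119866,  0.86986636]), 'orientation': array([ 49.02278456,   0.17805836, -24.82308657]), 'shot': 2}
utensil_box [([0.477, 0.085, 0.088], 0.58), ([0.528, 0.058, 0.051], 0.37)]
spatula []
handle_end []
mouth_centre [([0.477, 0.088, 0.082], 0.64)]
hood_edge [([0.475, 0.085, 0.084], 0.68)]
sugar_canister [([0.467, 0.216, 0.121], 0.65)]
soy_jar [([0.344, -0.009, 0.085], 0.89)]
kettle [([0.6, -0.501, 0.14], 0.95), ([0.47, 0.215, 0.124], 0.24)]
lazy_susan [([0.442, -0.034, 0.024], 0.85)]
rice_bowl [([0.347, 0.418, 0.039], 0.71)]
susan_centre [([0.442, -0.033, 0.026], 0.84)]
{'clock': 1.2, 'position': array([0.17499137, 0.59999218, 0.22258223]), 'tool_rot': array([-1.79997813e+02, -1.65564505e-03, -1.62596192e+01]), 'force': array([ 0.06460098, -0.53199242,  0.42452812])}
```

View pics/top0.png

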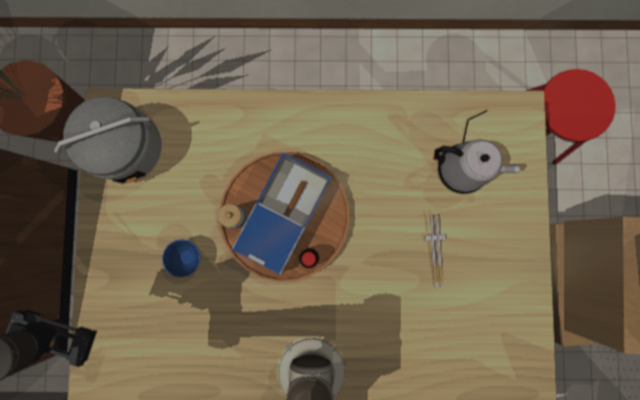

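View pics/side0.png

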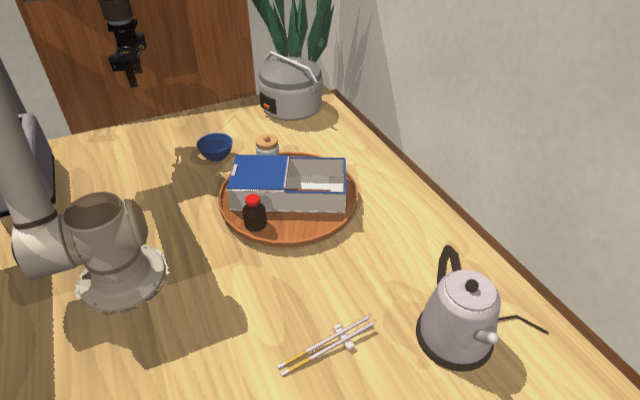

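The top view shows the box on the disc, with its hooded half at (268,238), its mouth at (300,185) and the handle from about (288,216) to (304,182). The jar is at (309,258) and the canister at (230,216). I'll enlarge the box area to measure it.

```bash
cat >> h.py <<'E'
def ray(f,u,v,z):
    "pixel -> world at height z"
    Rm=R.from_euler("xyz",f["orientation"],degrees=True).as_matrix()
    d=Rm@np.array([(u-f["cx"])/f["fx"],-(v-f["cy"])/f["fy"],-1.])
    p=np.array(f["position"]); return p+d*(z-p[2])/d[2]
def proj(f,P):
    Rm=R.from_euler("xyz",f["orientation"],degrees=True).as_matrix()
    c=(np.atleast_2d(P)-f["position"])@Rm
    return np.c_[f["cx"]+f["fx"]*c[:,0]/-c[:,2], f["cy"]-f["fy"]*c[:,1]/-c[:,2]]
E
python3 - <<'E'
from h import *
f=env.grab_frame("top"); im=f["image"]
c=cv2.resize(im[145:285,215:355],None,fx=4.2,fy=4.2,interpolation=cv2.INTER_CUBIC)
c=cv2.convertScaleAbs(c,alpha=1.6)
cv2.imwrite("pics/crop.png",c)
for t,z in(("spatula",.048),("utensil_box",.1),("lazy_susan",.028)):
    for a in env.trace(f,t)[:1]:
        m=a["mask"].astype(np.uint8); ys,xs=np.nonzero(m)
        r=cv2.minAreaRect(np.c_[xs,ys].astype(np.float32)); b=cv2.boxPoints(r)
        print(t,a["score"],len(xs),r); print(np.round([ray(f,u,v,z) for u,v in b],3))
        cv2.imwrite(f"m_{t}.png",m*255)
E
```

```text
spatula 0.56 285 ((295.10003662109375, 198.3000030517578), (7.602630138397217, 39.80200958251953), 26.56505012512207)
[[0.481 0.089 0.048]
 [0.591 0.036 0.048]
 [0.58  0.015 0.048]
 [0.47  0.068 0.048]]
utensil_box 0.98 5998 ((281.64764404296875, 213.8423309326172), (57.90822219848633, 111.11811065673828), 27.859647750854492)
[[ 0.375  0.235  0.1  ]
 [ 0.665  0.089  0.1  ]
 [ 0.585 -0.063  0.1  ]
 [ 0.298  0.085  0.1  ]]
lazy_susan 0.69 5967 ((283.7500305175781, 216.75), (127.986328125, 128.6934356689453), 45.0)
[[ 0.472  0.37   0.028]
 [ 0.762  0.091  0.028]
 [ 0.477 -0.194  0.028]
 [ 0.197  0.085  0.028]]
```

View pics/crop.png

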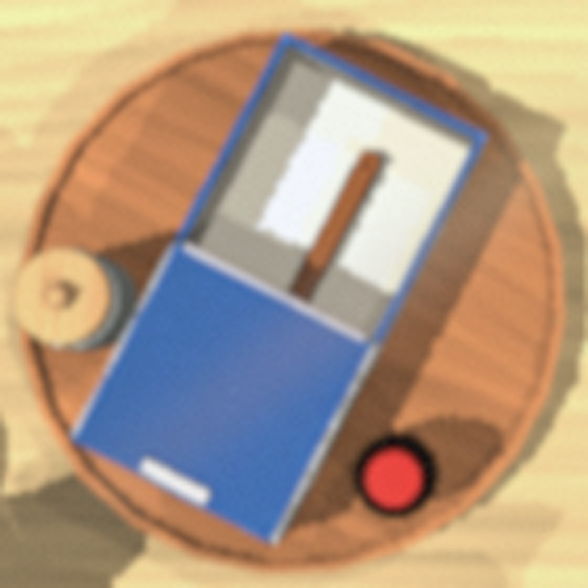

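The crop is clear. In it, the far rim corners are at (286,37) and (487,135), the hood's back corners are at (75,437) and (275,543), and the handle runs from (374,153) to (303,292). I'll fit the box and spatula poses and check the given sizes against them.

```bash
python3 - <<'E'
from h import *
from scipy.optimize import least_squares
import json
f=env.grab_frame("top"); o=np.array([215,145])
px=np.array([[286,37],[487,135],[75,437],[275,543],[182,240],[374,345]])/4.2+o
L=np.array([[.16,.08,.1],[.16,-.08,.1],[-.16,.08,.109],[-.16,-.08,.109],[-.005,.08,.109],[-.005,-.08,.109]])
def W(p,L): return np.c_[p[:2]+L[:,:2]@np.array([[np.cos(p[2]),-np.sin(p[2])],[np.sin(p[2]),np.cos(p[2])]]).T,L[:,2]]
r=least_squares(lambda p:(proj(f,W(p,L))-px).ravel(),[.47,.09,-.45]); p=r.x
print("box",np.round(p,4),np.degrees(p[2]),"res px",np.round(r.fun,1))
m=cv2.imread("m_lazy_susan.png",0)
c=[ray(f,*(np.array([295,300])/4.2+o),.036)]; print("disc centre by crop ellipse",c)
mb=lambda P:np.array([[np.cos(p[2]),np.sin(p[2])],[-np.sin(p[2]),np.cos(p[2])]])@(np.array(P)[:2]-p[:2])
tip=ray(f,*(np.array([375,153])/4.2+o),.048); inn=ray(f,*(np.array([303,290])/4.2+o),.048)
ys,xs=np.nonzero(cv2.imread("m_spatula.png",0))
q=np.array([ray(f,u,v,.048)[:2] for u,v in zip(xs,ys)]); 
mu=q.mean(0); d=np.linalg.svd(q-mu)[2][0]; d*=np.sign(d[0]); s=(q-mu)@d
print("tip",tip,mb(tip),"inn",mb(inn)); print("mask yaw",np.degrees(np.arctan2(d[1],d[0])),"hand yaw",np.degrees(np.arctan2(*(tip-inn)[1::-1])),"mask tip",mb(mu+d*s.max()),"mid",mb(mu),"width",np.ptp((q-mu)@[-d[1],d[0]]))
for t,z in(("sugar_canister",.143),("soy_jar",.122)): print(t,mb(env.search_frame(f,t)[0]["xyz"]))
json.dump(p.tolist(),open("box.json","w"))
E
```

```text
box [ 0.4816  0.0853 -0.4669] -26.753309932097242 res px [ 0.3 -1.   0.5  0.1 -1.2  0.4  0.3  0.8 -1.5 -0.3  1.6 -0.2]
disc centre by crop ellipse [array([0.47517875, 0.08256663, 0.036     ])]
tip [0.58282069 0.02433716 0.048     ] [ 0.11779756 -0.00890416] inn [ 0.00453462 -0.008475  ]
mask yaw -26.307115286069028 hand yaw -26.970407539943558 mask tip [ 0.11995444 -0.0063279 ] mid [ 0.05981754 -0.00679623] width 0.023521990225201975
sugar_canister [-0.07395769  0.12329117]
soy_jar [-0.08149899 -0.12677208]
```

The fit agrees with the given sizes to about 4 mm. The handle tip is at box x≈0.118, y≈-0.0075, with yaw about -26.6°, which puts the head at about -0.142, inside the wall. Next I'll plan the slant path, check its clearances and check it is reachable.

```bash
cat >> h.py <<'E'
import json
bx,by,byaw=json.load(open("box.json")); SY=np.radians(-26.6); YB=-.0075; G=.092; TIP=.118
u=np.array([np.cos(SY),np.sin(SY),0])
tip=np.r_[[bx,by]+np.array([[np.cos(byaw),-np.sin(byaw)],[np.sin(byaw),np.cos(byaw)]])@[TIP,YB],.028]
def w2(x,z): return tip+u*(x-TIP)+np.array([0,0,z])     # box-plane (x,z) -> world
SG=1; TZ=.037-.033   # tool-point height above spatula underside
def pose(hx,hz,th,tz=TZ):
    "underside of blade edge at box (hx,hz), slant th deg -> TCP pos, rpy"
    t=np.radians(th); e2=np.array([np.cos(t),np.sin(t)]); n2=np.array([-np.sin(t),np.cos(t)])
    p=np.array([hx,hz])+e2*(.13+G)+n2*tz
    e=u*e2[0]+[0,0,e2[1]]; n=u*n2[0]+[0,0,n2[1]]
    M=np.c_[SG*e,np.cross(-n,SG*e),-n]
    return w2(*p),R.from_matrix(M).as_euler("xyz",degrees=True)
def clear(hx,hz,th):
    t=np.radians(th); e=np.array([np.cos(t),np.sin(t)]); n=np.array([-np.sin(t),np.cos(t)])
    def rect(a0,a1,b0,b1):
        a=np.linspace(a0,a1,150); return np.array([[hx,hz]+e*i+n*j for i in a for j in np.linspace(b0,b1,12)])
    out=[]
    for P in(rect(0,.078,0,.007),rect(.078,.26,0,.015),rect(.21,.234,.004,.07),rect(.222-.0375,.222+.0375,.074,.2)):
        dd=[]
        for x0,x1,z0,z1 in((-.16,-.005,.072,.081),(.155,.16,0,.072),(-.16,.16,-.01,.005)):
            q=np.maximum(np.maximum([x0,z0]-P,P-[x1,z1]),0); dd.append(np.hypot(*q.T).min()*1000)
        out.append(np.round(dd).astype(int).tolist())
    return out
KEY=[(-.142,.005,0),(-.142,.008,0),(-.135,.008,8),(-.128,.008,17),(-.095,.010,20),(-.060,.014,27),(-.03,.025,33),(0.01,.05,36),(.03,.10,36),(.03,.16,36),(.03,.20,36)]
E
python3 - <<'E'
import h; from h import *
for i,k in enumerate(KEY):
    print(k,clear(*k)); 
    if i+1<len(KEY): print("   mid",clear(*(np.array(k)+KEY[i+1])/2))
for sg in(1,-1):
    h.SG=sg; print(sg,[None if (q:=env.inverse_kinematics(*pose(*k))) is None else np.round(q).tolist() for k in KEY])
E
```

```text
(-0.142, 0.005, 0) [[60, 219, 0], [52, 37, 0], [73, 63, 4], [48, 38, 74]]
   mid [[58, 219, 2], [50, 37, 2], [73, 63, 6], [48, 38, 76]]
(-0.142, 0.008, 0) [[57, 219, 3], [49, 37, 3], [73, 63, 7], [48, 39, 77]]
   mid [[52, 216, 3], [40, 34, 8], [72, 60, 22], [47, 49, 90]]
(-0.135, 0.008, 8) [[46, 213, 3], [30, 33, 14], [71, 59, 36], [50, 63, 102]]
   mid [[40, 210, 3], [20, 33, 20], [71, 59, 52], [54, 81, 115]]
(-0.128, 0.008, 17) [[35, 208, 3], [10, 36, 26], [71, 61, 68], [61, 100, 128]]
   mid [[32, 193, 4], [11, 28, 29], [86, 48, 74], [72, 100, 133]]
(-0.095, 0.01, 20) [[29, 177, 5], [12, 27, 32], [101, 38, 81], [85, 101, 138]]
   mid [[22, 161, 7], [11, 38, 38], [116, 42, 94], [99, 112, 148]]
(-0.06, 0.014, 27) [[20, 146, 9], [12, 46, 44], [131, 50, 108], [112, 120, 159]]
   mid [[18, 132, 14], [20, 55, 54], [145, 59, 123], [126, 129, 171]]
(-0.03, 0.025, 33) [[19, 120, 20], [32, 61, 62], [159, 72, 138], [139, 135, 183]]
   mid [[19, 101, 33], [52, 65, 77], [181, 88, 155], [161, 142, 198]]
(0.01, 0.05, 36) [[20, 85, 45], [74, 67, 91], [204, 106, 173], [183, 151, 213]]
   mid [[21
[... 625 characters left out ...]
4.0, 16.0, -40.0, 38.0, -25.0, 6.0], [19.0, 14.0, -45.0, 59.0, -22.0, -10.0], [15.0, 12.0, -46.0, 76.0, -22.0, -21.0], [14.0, 12.0, -42.0, 74.0, -23.0, -18.0], [18.0, 11.0, -34.0, 57.0, -29.0, -1.0], [20.0, 9.0, -26.0, 45.0, -38.0, 11.0], [22.0, 7.0, -21.0, 40.0, -43.0, 17.0]]
-1 [[21.0, 27.0, -23.0, 0.0, -40.0, -138.0], [21.0, 27.0, -23.0, 0.0, -41.0, -138.0], [24.0, 22.0, -30.0, 11.0, -34.0, -150.0], [26.0, 16.0, -40.0, 31.0, -27.0, -170.0], [24.0, 16.0, -40.0, 38.0, -25.0, -174.0], [19.0, 14.0, -45.0, 59.0, -22.0, 170.0], [15.0, 12.0, -46.0, 76.0, -22.0, 159.0], [14.0, 12.0, -42.0, 74.0, -23.0, 162.0], None, [20.0, 9.0, -26.0, 45.0, -38.0, -169.0], [22.0, 7.0, -21.0, 40.0, -43.0, -163.0]]
```

```bash
python3 - <<'E'
from h import *
env.move_straight([.175,.6,.30],rate=.25)
p,o=pose(*KEY[0]); print(p,o)
env.goto(p+[0,0,.2],o)
env.gripper_to(.6)
env.move_straight(p+[0,0,.07],rate=.2)
f=env.grab_frame("top"); c=f["image"][120:270,230:380]
cv2.imwrite("pics/pre.png",cv2.convertScaleAbs(cv2.resize(c,None,fx=4,fy=4,interpolation=2),alpha=1.5))
f=env.grab_frame("side"); c=f["image"][70:250,200:400]
cv2.imwrite("pics/pre2.png",cv2.resize(c,None,fx=3.3,fy=3.3,interpolation=2))
s=env.read_state();print(s["clock"],s["position"],s["force"],s["opening"])
E
```

```text
[0.54965568 0.04251473 0.037     ] [180.    0.  -26.6]
6.1833 [0.55083922 0.0428676  0.10862409] [ 0.04928325  0.33972677 -0.04692828] 0.5947597422932844
```

View pics/pre2.png

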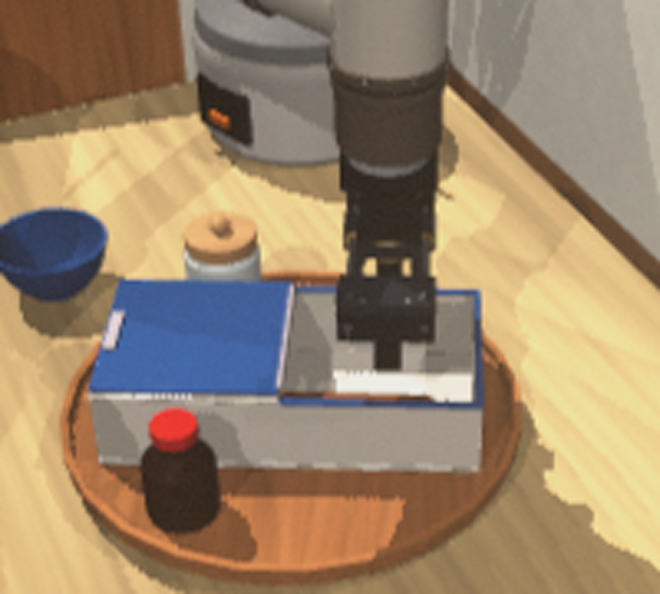

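The gripper is centred over the mouth at about (388,310) in the crop, with its body lying across the box as I assumed. I'll descend, grip and lift slightly.

```bash
python3 - <<'E'
from h import *
p,o=pose(*KEY[0])
print("hit",env.move_straight(p,rate=.06,force_limit=4))
s=env.read_state();print(s["position"],s["force"])
env.gripper_to(0,15)
s=env.read_state();print(s["opening"]*87,s["finger_force"],s["force"],s["position"])
env.gripper_to(0,50)
s=env.read_state();print(s["opening"]*87,s["finger_force"],s["force"],s["clock"])
f=env.grab_frame("top"); 
for t in("utensil_box",):
    ys,xs=np.nonzero(env.trace(f,t)[0]["mask"]); print(cv2.minAreaRect(np.c_[xs,ys].astype(np.float32)))
for t in("sugar_canister","soy_jar"): print(t,env.search_frame(f,t)[:1])
E
```

```text
hit False
[0.550002   0.04259776 0.03743813] [ 0.15871172 -0.7640511   0.46109144]
17.84026871858453 14.884570240974426 [-0.35411985  0.69294269  0.87356945] [0.54972123 0.04246775 0.03706792]
17.30064200018041 49.86140727996826 [-0.37150772  0.25688556  0.29300656] 8.4083
((281.6343078613281, 213.52096557617188), (55.72511291503906, 109.61566925048828), 27.299575805664062)
sugar_canister []
soy_jar [{'xyz': [0.349, 0.0064, 0.0902], 'score': 0.91}]
```

The handle is gripped: the fingers read 17.5 mm, close to the 18 mm handle width. The Susan hasn't turned. Next I'll raise the handle to the slant and look.

```bash
python3 - <<'E'
from h import *
for k in KEY[1:4]:
    p,o=pose(*k); print("hit",env.move_straight(p,o,rate=.05,force_limit=6)); s=env.read_state(); print(s["position"]-p,s["force"],s["wrist_torque"],s["opening"]*87,s["clock"])
f=env.grab_frame("side"); c=f["image"][70:250,200:400]
cv2.imwrite("pics/sl.png",cv2.resize(c,None,fx=3.3,fy=3.3,interpolation=2))
t=np.radians(17); e=lambda a,b:w2(-.128+a*np.cos(t)-b*np.sin(t),.008+a*np.sin(t)+b*np.cos(t))
print((proj(f,[e(.26,.0075),e(.15,.0075)])-[200,70])*3.3)
E
```

```text
hit False
[-1.96421062e-05  7.18114273e-05  5.05123103e-05] [ 0.01124113 -0.13396458 -0.76992287] [-0.05748555 -0.03296713 -0.009673  ] 17.17784164507098 8.8583
hit False
[ 2.32143238e-07  4.89977103e-05 -6.69466229e-05] [ 0.45374626 -0.40924803 -1.21903667] [0.11723484 0.27654978 0.02841671] 17.350841214597057 9.6333
hit False
[ 2.44935031e-04 -1.32136980e-05 -1.24520108e-04] [-1.05711095 -0.62347552 -0.63328882] [ 0.27789842  0.48893237 -0.05722291] 17.65656682750029 10.4583
[[432.64739313 335.24125517]
 [307.72547301 363.30088698]]
```

View pics/sl.png

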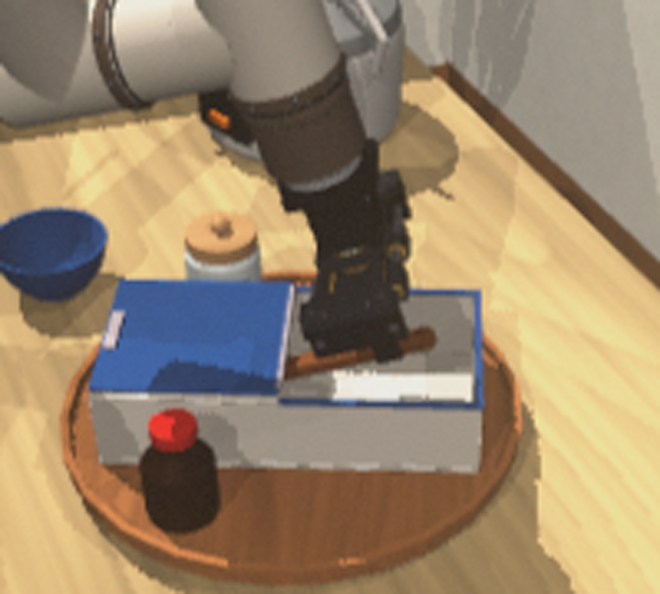

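The tip at (432,334) matches the predicted (433,335), so the handle hasn't slipped and the box hasn't moved. I'll draw it out along the slant.

```bash
python3 - <<'E'
from h import *
for k in KEY[4:]:
    p,o=pose(*k); hit=env.move_straight(p,o,rate=.06 if k[1]<.1 else .1,force_limit=6); s=env.read_state(); print(k,hit,np.abs(s["position"]-p).max().round(4),s["force"].round(2),round(s["opening"]*87,1),s["clock"])
    if hit: break
env.dwell(.3)
for n,(a,b,c,d) in(("side",(0,260,180,440)),("top",(90,290,200,400))):
    f=env.grab_frame(n); cv2.imwrite(f"pics/end_{n}.png",cv2.resize(f["image"][a:b,c:d],None,fx=2.3,fy=2.3))
    t=np.radians(36); P=[w2(k[0]+.26*np.cos(t),k[1]+.26*np.sin(t)),w2(k[0],k[1])]; print(n,(proj(f,P)-[c,a])*2.3)
E
```

```text
(-0.095, 0.01, 20) False 0.0002 [ 0.5  -0.13  0.15] 17.5 11.1917
(-0.06, 0.014, 27) False 0.0001 [-0.01  0.4  -0.68] 17.4 11.9583
(-0.03, 0.025, 33) False 0.0003 [-1.02  0.29 -0.73] 17.6 12.7083
(0.01, 0.05, 36) False 0.0003 [-0.53 -0.35 -0.3 ] 17.5 13.6583
(0.03, 0.1, 36) False 0.0009 [ 0.22 -0.11 -0.53] 17.2 14.35
(0.03, 0.16, 36) False 0.0013 [ 0.43  0.23 -0.84] 17.0 15.1
(0.03, 0.2, 36) False 0.001 [-0.39  0.04 -1.01] 17.2 15.65
side [[472.14144337 193.7736917 ]
 [271.05942983 316.68249451]]
top [[279.6073108   52.52373419]
 [196.05113067 255.71864951]]
```

View pics/end_side.png

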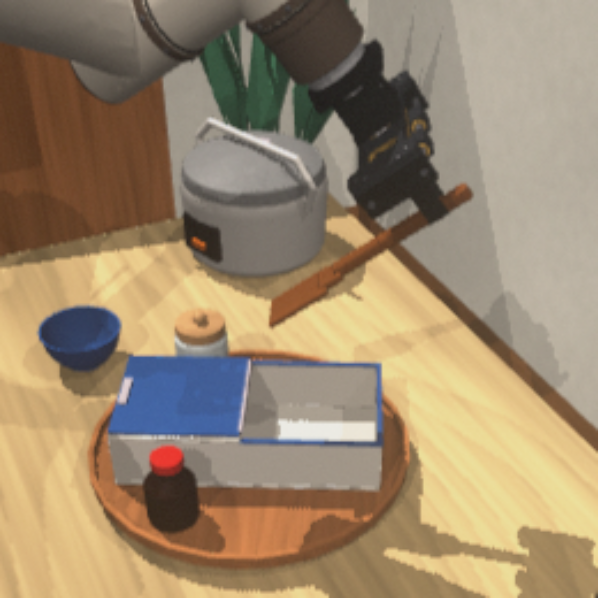

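View pics/end_top.png

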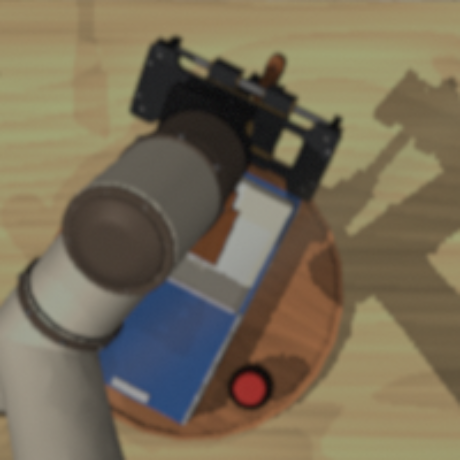

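The spatula is clear. Its ends at (472,190) and (272,315) match the prediction, which puts the head about 0.2 m above the box underside. The box, jar and canister are standing and unmoved.

```bash
python3 -c "
from h import *
env.dwell(.5); s=env.read_state(); print(abs(s['qvel']).max(),s['finger_force'],s['clock']); print(env.close_job())"
```

```text
0.08754327053190215 49.860477447509766 16.55
the job is handed in; nothing more can be done
None
```

I took the spatula out handle-first at a slant and handed the job in at 16.6 s; it is held still, with its lower end about 0.2 m above the box underside by the arm's pose and the last pictures. Those pictures show the box, canister and jar standing in place. I did not re-check the kettle and chopsticks at the end, and the hand-in returned no verdict.

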